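# Lock the second cutting stop into the strut channel and butt the glass against the stops

### The job

Set the glass up for cutting: drop the loose stop's hammer head into the board's channel at the blue tape mark, with its lever lying along the slot, and turn the lever a quarter turn clockwise so that the head catches under the lips and the lever ends pointing square away from the glass, like the stop already set. Then slide the green glass blank flat along the board until its long edge rests against both stops, leaving both stops at their places, with the new one still on its mark and locked. Leave the pen pot, the pliers and the purple glass sample where they are.

Things in the scene. Friction and masses are not known exactly. Their poses are not given: they have to be found in the camera images.
- board: Cutting board fixed on the bench: 300 x 360 mm, 24 mm thick, with a lipped steel strut channel let in flush across its whole 360 mm. Origin: on the slot's centre line, half-way along, at the board's underside (bench level). y runs along the slot; x points across it to the side where the glass lies (board reaches 200 mm that way, 100 mm the other). Slot 22 mm wide, lips 7 mm deep, channel below 36.4 mm wide.
- mark: Blue tape mark: two 34 x 8 mm strips on the board, one each side of the slot, showing where along the slot the loose stop's axis belongs. Origin: on the slot's centre line at the board's top face, 24 mm above the bench.
- stop_mid (a point): Loose stop, 0.26 kg: centre of its white nylon block, 36 x 36 x 42 mm high, on the turning axis. z up, x along the orange lever on top. Grip the block from above on its +y and -y faces (36 mm apart); the lever overhangs the +x face. The block's underside is 16 mm above the bench at the start; seated, it rests on the board's top. Held only by its weight: a light push slides it along the slot.
- stop_head (a point): Loose stop: centre of the underside of its steel hammer head, 37 mm below stop_mid. Head 35 mm along x (the lever's way) with two opposite corners cut away, 18 mm along y, 7 mm thick; above it a neck 9 mm long widening from 17 to 20 mm. It starts standing on the bench. Once down in the channel it turns only clockwise seen from above and stops at about 95 degrees; the other way it jams after some 40.
- stop_lever (a point): Loose stop: point on the middle of its orange lever, 50 mm out along x from the turning axis, 58 mm above the block's underside (37 mm above stop_mid). The lever is a 10 mm round bar, level from 22 to 62 mm out, with a 14 mm ball at its end, 63 mm out; top of the stop 65 mm above the block's underside. It turns at a light push (about 1 N).
- set_stop_mid (a point): The stop already set, the same in shape, locked immovably in the channel with its lever pointing away from the glass. This point is the centre of its white 36 x 36 x 42 mm block, 21 mm above the board's top. x along its lever.
- glass_mid (a point): Green fused glass blank, loose, flat on the board: 70 mm along its x, 220 mm along its y, 8 mm thick, 0.31 kg. Origin at its centre. The edge on its -x side (35 mm from the origin) faces the slot and is the one to rest against the stops; against them, its centre is 53 mm from the stops' axes.
- pen_pot: Bystander: blue pot of pens, 66 mm wide, 85 mm high (pens to 135 mm), on the bench. Origin at its underside.
- pliers: Bystander: red-handled running pliers lying on the bench to the right of the board, 200 x 70 mm, 16 mm high. Origin under the pivot.
- sample: Bystander: purple glass sample, 34 x 48 x 4 mm, lying on the board on the robot's side of the slot. Origin at the centre of its underside.
Things that resemble listed ones, but are neither listed nor needed, are in the scene too. Leave any red look-alike of the part that bears stop_mid alone.

How it is judged:
By the outcome, as a careful person would: the job done as asked, in the order asked, and still so for the second after the job is handed in, with the robot touching nothing.
It also fails if it takes over 72 s, if anything falls off the work surface, if the arm or the gripper's body presses on something with over 40 N, if the wrist force passes 120 N, or if a joint passes its speed limit or range.

### The arm

A 6-joint arm with a two-finger parallel gripper is mounted at the origin on the work surface. World frame = base frame: x ahead of the robot, y to its left, z up, the work surface at z = 0. Lengths are in m, angles in degrees, forces in N, time in s.
With the tool pointing down it reaches from about 0.375 to 0.9 m from the base axis. Payload 3.1 kg.
Tool frame: the origin (TCP) lies on the centre line of the jaws, within the pads' length; the fingertips stand 8 mm ahead of it and the grasp point (between the pads) lies 11 mm behind it (bot.tip_extent is the distance from the TCP to the fingertips, in m); z points along the fingers, y is the line along which they close (so a half turn about z gives the same grasp; the last joint's range is limited). The gripper opens to 87 mm and grips with 3 to 60 N. Pads are 19 mm wide; open, the fingers measure 117 mm over their backs; the gripper's body (75 mm by 190 mm) begins 51 mm behind the grasp point.
Start: joints at [57.439, 30.224, 82.088, -0, 67.689, -10.227], TCP at [0.237, 0.578, 0.231] pointing down, gripper open.
Joint ranges: [-176.69, 176.69], [-43.24, 126.21], [12.49, 139.97], [-82, 262], [0, 151.66], [-163.58, 163.58]. Speed limits (degrees/s): [159.86, 159.86, 180, 180, 180, 180].

### API

Orientations are given as a 3x3 rotation matrix whose columns are the frame's x, y, z axes.
In Python, from rig import bot, vision, workorder gives the robot as it stands.
- The arm moves only by the shell command python3 -m handwheel 'ROWS'. ROWS is JSON, a list of rows, each an object with "delta_rot": the turn, a rotation vector about the tool's x, y, z in rad, a list of three; "xyz": the shift along the tool's x, y, z in mm, a list of three; "hand": the closure, from -1 (fully open) to 1 (shut). A call has exactly 5 rows; each row is the pose to reach, as a shift and turn from the pose commanded when the call began, along the tool's axes at that moment; what a row does not reach only later rows make up. A row lasts 1/8 s, in which the tool goes at most 62.5 mm and 10.7 degrees, less where a joint would pass 70% of its speed; a pose out of reach is approached as far as the arm can. A call with a gripper value outside its range is refused whole. The fingers move at their own pace and stop on an object; the grip force is fixed at half the most. Time passes only in rows, so rows that repeat a pose let the fingers close, or fill a call up. It gives the time, the measured TCP pose, the force, the opening and the grip force at its end, in the units of the state.
- bot.read_state(): the state, without advancing time (a new reading comes with each control period).
- vision.capture(name): name is "side" or "top" or "wrist"; returns the picture (480x640x3 uint8, red, green, blue); there is no depth.
- vision.camera_model(name): a dict with "camera_matrix" (3x3 intrinsics, pixels), "dist_coeffs" ([k1, k2, p1, p2, k3] as OpenCV has them; the pictures are not rectified), "camera_from_world" (4x4, takes a point from world to camera coordinates). Camera axes: x right, y up, looking along -z (the intrinsics and any distortion apply to the point x, -y, -z); pixel columns grow to the right and rows downward; lengths in m; the calibration is good to about 2 mm. A picture is of the moment at which its call begins: read the wrist's pose just before it. camera_model takes no time and is no camera call; for the wrist camera it gives the pose at the moment of the call.
- workorder.hand_in(): hands the job in; it is judged then, once.
The state is a dict: "time_s": time; "joint_positions": joint angles; "qvel": joint speeds; "tau": joint torques, N m; "position": TCP position; "tcp_rot": TCP orientation; "force": force on the tool from outside, world axes, zero at the start; "moment": the same for the moment, N m; "opening": opening from 0.0 (shut) to 1.0 (fully open); "grasp_force": force on a finger pad.
Only numpy, scipy, OpenCV 4.12 (cv2) and the standard library are available. Lean on these libraries where they do the work, as an engineer would, in place of code of your own. Each camera call takes 0.05 s, during which the arm holds its last target. There are 200 camera calls.

## Working session

There is one attempt and no reset: what is moved stays moved. The work goes in short steps, Python scripts to look and compute and a shell command to move; the robot and the scene stay as the last step left them, time stands still between calls to the robot, and variables do not carry over. Pictures are saved under pics/ and viewed, at most 10 in all, crops included, and the job is handed in when it is done.

```bash
mkdir -p pics; ls; python3 - <<'E'
from rig import bot,vision
import cv2
s=bot.read_state();print(s['time_s'],s['position'],s['tcp_rot'],s['opening'])
for n in('top','side'):
    im=vision.capture(n);cv2.imwrite(f'pics/{n}0.png',im[...,::-1])
    m=vision.camera_model(n);print(n,m)
E
```

```text
pics
0.0 [0.23708156 0.57753321 0.22958968] [[-9.25003866e-01  3.79956096e-01 -1.10109263e-03]
 [ 3.79957544e-01  9.25002175e-01 -1.80038785e-03]
 [ 3.34444742e-04 -2.08373418e-03 -9.99997773e-01]] 0.9961218173352152
top {'camera_matrix': array([[513.45149342,   0.        , 316.48999562],
       [  0.        , 513.45149342, 236.80268292],
       [  0.        ,   0.        ,   1.        ]]), 'dist_coeffs': array([-0.01973486,  0.        ,  0.        ,  0.        ,  0.        ]), 'camera_from_world': array([[ 0.01172618, -0.99962194,  0.02486923, -0.04083803],
       [ 0.98056105,  0.01636711,  0.1955304 , -0.48894938],
       [-0.19586352,  0.02209298,  0.98038226, -0.92967623],
       [ 0.        ,  0.        ,  0.        ,  1.        ]])}
side {'camera_matrix': array([[587.78271765,   0.        , 332.09181185],
       [  0.        , 587.78271765, 233.03620287],
       [  0.        ,   0.        ,   1.        ]]), 'dist_coeffs': array([-0.10755663,  0.        ,  0.        ,  0.        ,  0.        ]), 'camera_from_world': array([[ 9.79536787e-01, -2.01265100e-01, -2.07871294e-04,
        -4.94500373e-01],
       [ 1.29012641e-01,  6.27098016e-01,  7.68182151e-01,
        -1.18512389e-01],
       [-1.54477902e-01, -7.52489494e-01,  6.40231318e-01,
        -1.39575845e+00],
       [ 0.00000000e+00,  0.00000000e+00,  0.00000000e+00,
         1.00000000e+00]])}
```

View pics/top0.png

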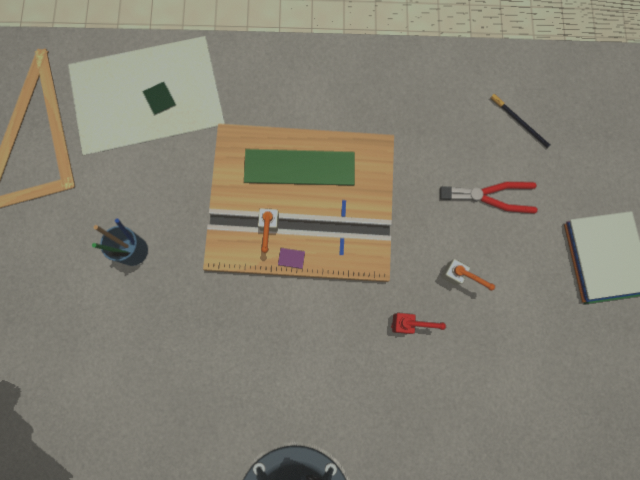

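View pics/side0.png

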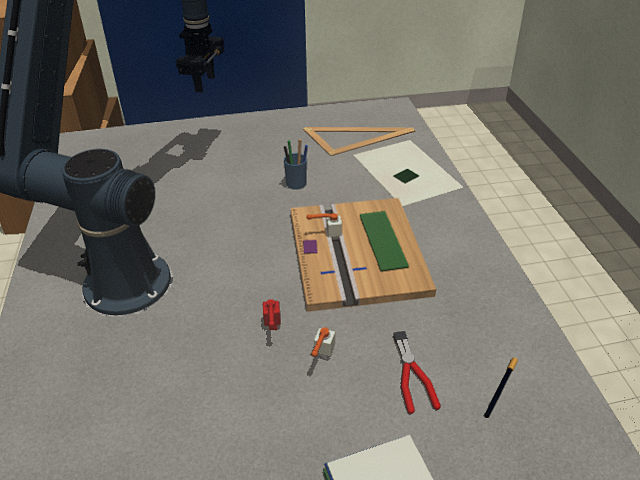

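The top view shows the board centred at about (300,203). The set stop's block is at (268,220) with its lever pointing down, the tape strips are at (343,208) and (341,246), and the glass is at (300,167). The loose stop is at (458,271) with its lever towards (492,287), and the red decoy is at (405,323). The side view shows the same layout.

```bash
cat > h.py <<'E'
import numpy as np,cv2
from rig import bot,vision
def ray(m,uv,z):
    p=cv2.undistortPoints(np.array(uv,float).reshape(-1,1,2),m['camera_matrix'],m['dist_coeffs']).reshape(-1,2)
    T=m['camera_from_world'];R=T[:3,:3];c=-R.T@T[:3,3]
    d=np.c_[p[:,0],-p[:,1],-np.ones(len(p))]@R
    return c+d*((z-c[2])/d[:,2])[:,None]
def mask(im,lo,hi):
    return cv2.inRange(cv2.cvtColor(im,cv2.COLOR_RGB2HSV),lo,hi)
def blobs(mk,amin=20):
    n,l,s,c=cv2.connectedComponentsWithStats(mk)
    out=[]
    for i in range(1,n):
        if s[i,4]>=amin:
            pts=np.argwhere(l==i)[:,::-1]
            out.append((int(s[i,4]),c[i],cv2.minAreaRect(pts.astype(np.float32)),pts))
    return sorted(out,key=lambda b:-b[0])
E
python3 - <<'E'
from h import *
np.set_printoptions(precision=4,suppress=True)
im=cv2.imread('pics/top0.png')[...,::-1];m=vision.camera_model('top')
C={'orange':((6,170,120),(14,255,255),.098),'white':((0,0,185),(179,40,255),.058),'blue':((105,150,80),(125,255,255),.024),'green':((50,80,30),(75,255,255),.032),'purple':((135,50,40),(160,255,255),.028)}
for k,(lo,hi,z) in C.items():
    for a,c,r,p in blobs(mask(im.copy(),lo,hi),25)[:7]:
        print(k,a,c.round(1),'box',ray(m,cv2.boxPoints(r),z)[:,:2].round(4).tolist(),'c',ray(m,[c],z)[0,:2])
E
```

```text
orange 185 [265.7 230.7] box [[0.4521, 0.0649], [0.5226, 0.0649], [0.5223, 0.0503], [0.4519, 0.0505]] c [0.4894 0.0591]
orange 157 [472.6 276.7] box [[0.42, -0.2813], [0.4317, -0.2876], [0.3986, -0.3544], [0.387, -0.3479]] c [ 0.4112 -0.3142]
green 3490 [299.1 166.9] box [[0.6017, 0.1094], [0.6688, 0.1104], [0.6675, -0.1073], [0.6001, -0.1054]] c [0.6342 0.002 ]
green 356 [158.1  97.4] box [[0.7902, 0.3216], [0.8108, 0.2839], [0.7642, 0.2606], [0.744, 0.2981]] c [0.7774 0.2923]
green 90 [106.2 247.4] box [[0.4683, 0.3971], [0.4752, 0.396], [0.4608, 0.3339], [0.4539, 0.335]] c [0.4654 0.3688]
green 67 [613.1 298.7] box [[0.3739, -0.5592], [0.3895, -0.662], [0.387, -0.6621], [0.3715, -0.5593]] c [ 0.3804 -0.6095]
purple 382 [291.1 257.9] box [[0.4385, 0.0388], [0.4697, 0.0353], [0.4638, -0.0103], [0.4327, -0.0065]] c [0.4512 0.0142]
```

```bash
python3 - <<'E'
from h import *
np.set_printoptions(precision=4,suppress=True)
im=cv2.imread('pics/top0.png')[...,::-1].copy();m=vision.camera_model('top')
print(im[208,343],im[246,341],im[265,455],im[213,268])
for a,c,r,p in blobs(mask(im,(100,150,60),(130,255,255)),20)[:5]: print('blue',a,c,ray(m,[c],.024)[0,:2],ray(m,cv2.boxPoints(r),.024)[:,:2].tolist())
for a,c,r,p in blobs(mask(im,(6,170,100),(14,255,255)),25)[:2]:
    for z in(.074,.082): print('or',c,ray(m,cv2.boxPoints(r),z)[:,:2].tolist())
w=mask(im,(0,0,150),(179,50,255))
for n,(x0,y0,x1,y1),z in(('loose',(440,255,480,290),.058),('set',(255,203,282,232),.066)):
    s=np.zeros_like(w);s[y0:y1,x0:x1]=w[y0:y1,x0:x1]
    for a,c,r,p in blobs(s,20)[:2]: print(n,a,c,ray(m,cv2.boxPoints(r),z)[:,:2].tolist())
E
python3 -c "
from h import *
m=vision.camera_model('wrist');T=np.linalg.inv(m['camera_from_world']);s=bot.read_state()
print('cam in tool',s['tcp_rot'].T@(T[:3,3]-s['position']),s['tcp_rot'].T@T[:3,:3],m['camera_matrix'][0,0])"
```

```text
[ 55  82 137] [ 58  83 139] [164 166 165] [166  97  49]
or [265.7459 230.6865] [[0.4561833285691206, 0.0669241419112211], [0.5284888933272843, 0.066980826717244], [0.5282554968342165, 0.05193932012174239], [0.4559364103173331, 0.05210501222567876]]
or [265.7459 230.6865] [[0.4548271012814431, 0.06624577109473154], [0.5265133849919147, 0.06630197040802396], [0.5262819874877938, 0.05138929096427043], [0.4545822978294525, 0.05155356395226375]]
or [472.5732 276.7325] [[0.4231907119884868, -0.288354567505636], [0.4352041935248794, -0.29481887059292333], [0.4012536338101234, -0.36338336497284257], [0.38938303899783566, -0.3567653316891091]]
or [472.5732 276.7325] [[0.42211705910888553, -0.2859900553555621], [0.4340276478533171, -0.29239899312758105], [0.40036786711608807, -0.36037624789383993], [0.38859894130281397, -0.3538148965902462]]
loose 169 [456.6331 270.2959] [[0.41982612442446343, -0.27697085086785633], [0.4496399625770339, -0.2929265887626368], [0.4344869179581332, -0.3234854409470269], [0.4048298136724502, -0.3073631944111488]]
set 200 [267.28 216.53] [[0.5375904812005862, 0.08315539966766018], [0.5383319763146727, 0.041708954163401465], [0.5054668473154136, 0.04082592855015983], [0.5047605855658366, 0.08199705841552817]]
cam in tool [ 0.06984433 -0.00028582 -0.15519033] [[-1.09214033e-03  9.67437617e-01  2.53107218e-01]
 [ 9.99999401e-01  1.07614799e-03  2.01628480e-04]
 [-7.73178474e-05  2.53107286e-01 -9.67438213e-01]] 418.38450939154063
```

```bash
cat > go.py <<'E'
import sys
from h import *
from scipy.spatial.transform import Rotation as Ro
x,y,z,yaw=map(float,sys.argv[1:5]);s=bot.read_state();R=np.array(s['tcp_rot']);p=np.array(s['position'])
a=np.radians(yaw);c,n=np.cos(a),np.sin(a);G=np.array([[c,n,0],[n,-c,0],[0,0,-1.]])
print('t',round(s['time_s'],2),'pos',p.round(4),'yaw',np.degrees(np.arctan2(R[1,0],R[0,0])).round(2),'F',np.round(s['force'],1),'op',round(s['opening'],3))
print('xyz mm',(R.T@(np.array([x,y,z])-p)*1e3).round(1),'rot',Ro.from_matrix(R.T@G).as_rotvec().round(4))
E
python3 go.py 0.55 -0.02 0.25 90
python3 -m handwheel '[{"xyz":[-60,-50,-3],"delta_rot":[0,0,0.18],"hand":-1},{"xyz":[-120,-100,-6],"delta_rot":[0,0,0.36],"hand":-1},{"xyz":[-170,-140,-10],"delta_rot":[0,0,0.54],"hand":-1},{"xyz":[-220,-185,-14],"delta_rot":[0,0,0.7],"hand":-1},{"xyz":[-260,-220,-18],"delta_rot":[0,0,0.85],"hand":-1}]'
python3 go.py 0.55 -0.02 0.25 90
```

```text
t 0.1 pos [0.2371 0.5776 0.2297] yaw 157.67 F [ 0.  -0.2 -1. ] op 1.0
xyz mm [-516.5 -433.9  -19.7] rot [-1.900e-03  9.000e-04  1.181e+00]
time_s: 0.72
position: [0.3821, 0.2995, 0.2465]
tcp_rot: [[-0.321, 0.947, -0.0], [0.947, 0.321, -0.0], [-0.0, -0.0, -1.0]]
force: [0.3, 0.7, 0.0]
opening: 1.0
grasp_force: 0.0
t 0.72 pos [0.3821 0.2995 0.2465] yaw 108.7 F [0.3 0.7 0. ] op 1.0
xyz mm [-356.5   56.6   -3.5] rot [-2.000e-04  2.000e-04  3.264e-01]
```

```bash

python3 -m handwheel '[{"xyz":[-357,57,-3],"delta_rot":[0,0,0.326],"hand":-1},{"xyz":[-357,57,-3],"delta_rot":[0,0,0.326],"hand":-1},{"xyz":[-357,57,-3],"delta_rot":[0,0,0.326],"hand":-1},{"xyz":[-357,57,-3],"delta_rot":[0,0,0.326],"hand":-1},{"xyz":[-357,57,-3],"delta_rot":[0,0,0.326],"hand":-1}]' >/dev/null
python3 -m handwheel '[{"xyz":[0,0,0],"delta_rot":[0,0,0],"hand":-1},{"xyz":[0,0,0],"delta_rot":[0,0,0],"hand":-1},{"xyz":[0,0,0],"delta_rot":[0,0,0],"hand":-1},{"xyz":[0,0,0],"delta_rot":[0,0,0],"hand":-1},{"xyz":[0,0,0],"delta_rot":[0,0,0],"hand":-1}]' >/dev/null
python3 go.py 0.427 -0.300 0.25 63.6
python3 - <<'E'
from h import *
import pickle
m=vision.camera_model('wrist');im=vision.capture('wrist');cv2.imwrite('pics/w1.png',im[...,::-1]);pickle.dump(m,open('w1.pkl','wb'))
E
```

```text
t 1.98 pos [0.5282 0.0265 0.2493] yaw 90.38 F [ 0.1 -0.6 -0.5] op 1.001
xyz mm [-325.8 -103.3   -0.7] rot [ 1.000e-04 -0.000e+00  4.674e-01]
```

View pics/w1.png

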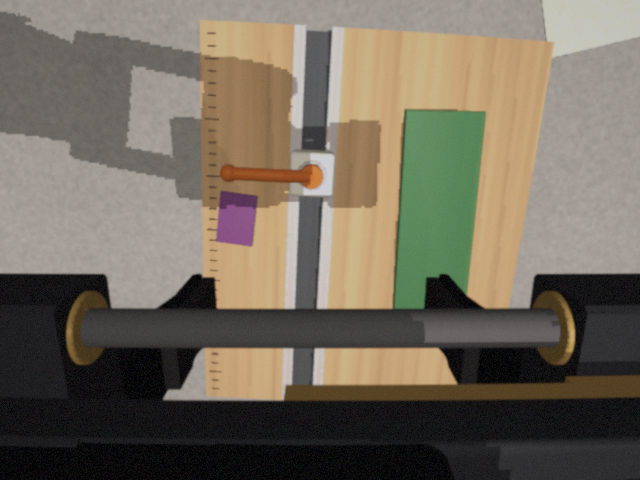

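The wrist view shows the set stop at (315,175) with its lever to the left, the slot running along column ~310, and the glass at (440,210). The gripper hides the mark, so I'll measure what is visible and get the mark from the top picture.

```bash
cat > w.py <<'E'
from h import *
import pickle
np.set_printoptions(precision=4,suppress=True)
m=pickle.load(open('w1.pkl','rb'));im=cv2.imread('pics/w1.png')[...,::-1].copy()
h=cv2.cvtColor(im,cv2.COLOR_RGB2HSV)
for v in(60,250):
  print(v,[tuple(int(a) for a in im[v,u]) for u in range(280,350,5)])
g=[b for b in blobs(mask(im,(45,80,30),(80,255,255)),500)][0]
print('glass',ray(m,cv2.boxPoints(g[2]),.032)[:,:2])
o=blobs(mask(im,(3,150,80),(14,255,255)),100)[0];print('lever',o[0],ray(m,cv2.boxPoints(o[2]),.082)[:,:2])
w=mask(im,(0,0,150),(179,40,255));s=np.zeros_like(w);s[148:200,288:338]=w[148:200,288:338]
mt=vision.camera_model('top');it=cv2.imread('pics/top0.png')[...,::-1].copy()
for a,c,r,p in blobs(mask(it,(100,110,60),(130,255,255)),15)[:5]: print('blue',a,c,ray(mt,[c],.024)[0,:2],ray(mt,cv2.boxPoints(r),.024)[:,:2].tolist())
E
python3 w.py
```

```text
60 [(200, 169, 125), (196, 160, 117), (194, 159, 118), (201, 200, 199), (203, 196, 191), (132, 128, 128), (93, 92, 94), (91, 90, 93), (94, 95, 96), (92, 91, 94), (149, 149, 147), (200, 196, 190), (201, 198, 198), (201, 177, 133)]
250 [(202, 171, 128), (201, 176, 137), (203, 195, 189), (201, 197, 195), (94, 93, 92), (93, 90, 90), (88, 89, 89), (90, 90, 92), (169, 167, 164), (204, 195, 191), (202, 190, 175), (205, 175, 132), (203, 173, 129), (202, 167, 124)]
glass [[ 0.5983 -0.0718]
 [ 0.5995  0.1136]
 [ 0.6683  0.1105]
 [ 0.6759 -0.0766]]
lever 1421 [[0.4505 0.068 ]
 [0.5277 0.0683]
 [0.5278 0.0515]
 [0.4496 0.0511]]
blue 74 [605.7568 296.0811] [ 0.3859 -0.6002] [[0.37700999569459076, -0.5510889655675444], [0.4033538788595497, -0.5563706689025921], [0.3927110613523479, -0.6677931452713695], [0.36634464244865106, -0.6619113849506436]]
blue 43 [341.3488 246.4186] [ 0.4761 -0.0832] [[0.4614290251116963, -0.07905119271972155], [0.49109762451945815, -0.08188763533517197], [0.49065166102814556, -0.087125169844029], [0.4609845255865013, -0.08425806468613281]]
blue 40 [343.125 208.625] [ 0.5522 -0.0865] [[0.5677514941685577, -0.08426061182625309], [0.5678257387890393, -0.08823777694696364], [0.5392327437694479, -0.08826972881719047], [0.5391619941223126, -0.08431464554019209]]
blue 16 [578.4375 265.5625] [ 0.4453 -0.5509] [[0.4561025973303473, -0.5480418930097388], [0.45672460875478293, -0.5504697275027297], [0.43480921159731356, -0.5540886892416451], [0.43419450811446764, -0.5516698047592324]]
blue 15 [581.4667 278.2   ] [ 0.4204 -0.5548] [[0.42850646587618213, -0.5521099329739515], [0.4291192701534925, -0.5545263152482042], [0.41110400973564803, -0.557512806505154], [0.4104971641857102, -0.5551037350879789]]
```

```bash

python3 -m handwheel '[{"xyz":[-326,-103,-0],"delta_rot":[0,0,0.467],"hand":-1},{"xyz":[-326,-103,0],"delta_rot":[0,0,0.467],"hand":-1},{"xyz":[-326,-103,0],"delta_rot":[0,0,0.467],"hand":-1},{"xyz":[-326,-103,0],"delta_rot":[0,0,0.467],"hand":-1},{"xyz":[-326,-103,0],"delta_rot":[0,0,0.467],"hand":-1}]' >/dev/null
python3 go.py 0.409 -0.336 0.20 63.6
```

```text
t 2.65 pos [ 0.4352 -0.2746  0.2495] yaw 63.55 F [ 1.9 -0.1  0.3] op 1.001
xyz mm [-66.7   3.8  49.5] rot [ 0.0009  0.0001 -0.0008]
```

```bash

python3 -m handwheel '[{"xyz":[-60,0,0],"delta_rot":[0,0,0],"hand":-1},{"xyz":[-117,4,0],"delta_rot":[0.001,0,-0.001],"hand":-1},{"xyz":[-117,4,0],"delta_rot":[0.001,0,-0.001],"hand":-1},{"xyz":[-117,4,0],"delta_rot":[0.001,0,-0.001],"hand":-1},{"xyz":[-117,4,0],"delta_rot":[0.001,0,-0.001],"hand":-1}]'
python3 - <<'E'
from h import *
import pickle
np.set_printoptions(precision=4,suppress=True)
m=vision.camera_model('wrist');im=vision.capture('wrist');cv2.imwrite('pics/w2.png',im[...,::-1]);pickle.dump(m,open('w2.pkl','wb'))
for a,c,r,p in blobs(mask(im,(3,150,80),(14,255,255)),100)[:2]:print('lever',a,c,ray(m,cv2.boxPoints(r),.074)[:,:2])
for a,c,r,p in blobs(mask(im,(0,0,190),(179,30,255)),100)[:3]:print('white',a,c,r,ray(m,cv2.boxPoints(r),.058)[:,:2])
E
```

```text
time_s: 3.28
position: [0.3877, -0.3778, 0.2492]
tcp_rot: [[0.443, 0.896, -0.001], [0.896, -0.443, 0.001], [0.001, -0.002, -1.0]]
force: [0.4, 0.1, 0.5]
opening: 1.002
grasp_force: 0.0
lever 1275 [318.7176 142.091 ] [[ 0.4209 -0.2894]
 [ 0.4357 -0.2968]
 [ 0.4022 -0.3656]
 [ 0.3865 -0.3578]]
lever 178 [499.9494 293.8708] [[ 0.4757 -0.5063]
 [ 0.5121 -0.5008]
 [ 0.5127 -0.5045]
 [ 0.4762 -0.5101]]
white 1298 [426.7835 370.4761] ((426.3050842285156, 376.8033142089844), (38.935298919677734, 50.27463150024414), 59.30027770996094) [[ 0.3815 -0.5455]
 [ 0.4281 -0.5388]
 [ 0.4317 -0.5802]
 [ 0.384  -0.5878]]
white 1099 [321.8144 102.8044] ((320.510986328125, 105.05776977539062), (43.01554489135742, 44.15653991699219), 3.2704880237579346) [[ 0.4021 -0.3059]
 [ 0.4191 -0.2769]
 [ 0.4485 -0.2935]
 [ 0.4321 -0.3229]]
white 249 [495.8233  53.6948] ((496.4246826171875, 54.46575927734375), (44.24155807495117, 6.3202223777771), 69.44395446777344) [[ 0.5627 -0.309 ]
 [ 0.5674 -0.3095]
 [ 0.5675 -0.3431]
 [ 0.5627 -0.3426]]
```

View pics/w2.png

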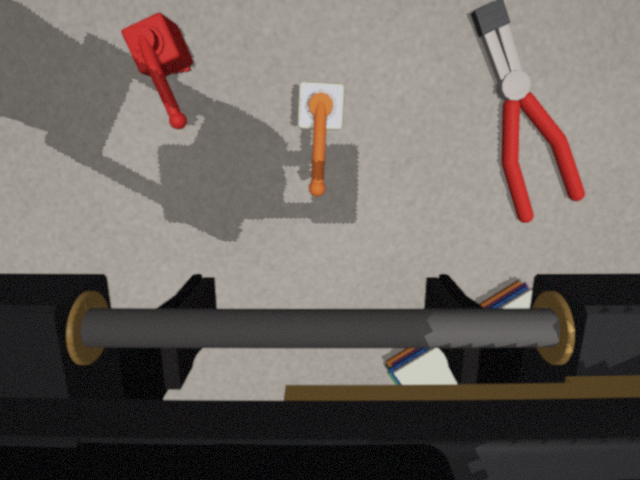

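Wrist view 2 shows the loose stop's block at (320,104) and its ball end at (317,187), with the red decoy (155,42) and the pliers well clear. That puts the block centre at about (0.4255,-0.2998), yaw about 61°.

```bash
python3 go.py 0.4255 -0.2998 0.115 61
```

```text
t 3.33 pos [ 0.3879 -0.3778  0.2492] yaw 63.72 F [ 0.1  0.6 -0.7] op 1.001
xyz mm [ 86.5  -0.6 134.3] rot [-0.0014 -0.0004  0.0474]
```

```bash

python3 -m handwheel '[{"xyz":[50,0,0],"delta_rot":[0,0,0.02],"hand":-1},{"xyz":[86.5,-0.6,40],"delta_rot":[-0.001,0,0.047],"hand":-1},{"xyz":[86.5,-0.6,100],"delta_rot":[-0.001,0,0.047],"hand":-1},{"xyz":[86.5,-0.6,134],"delta_rot":[-0.001,0,0.047],"hand":-1},{"xyz":[86.5,-0.6,134],"delta_rot":[-0.001,0,0.047],"hand":-1}]'>/dev/null
python3 go.py 0.4255 -0.2998 0.030 61
```

```text
t 3.95 pos [ 0.4242 -0.2989  0.1132] yaw 61.02 F [-0.1 -0.6  0.8] op 0.996
xyz mm [-0.3  2.  83.2] rot [-0.006  -0.002   0.0003]
```

```bash

python3 -m handwheel '[{"xyz":[0,1,40],"delta_rot":[0,0,0],"hand":-1},{"xyz":[0,1,75],"delta_rot":[0,0,0],"hand":-1},{"xyz":[0,1,84],"delta_rot":[0,0,0],"hand":-1},{"xyz":[0,1,84],"delta_rot":[0,0,0],"hand":-1},{"xyz":[0,1,84],"delta_rot":[0,0,0],"hand":-1}]'
python3 -m handwheel '[{"xyz":[0,0,0],"delta_rot":[0,0,0],"hand":1},{"xyz":[0,0,0],"delta_rot":[0,0,0],"hand":1},{"xyz":[0,0,0],"delta_rot":[0,0,0],"hand":1},{"xyz":[0,0,0],"delta_rot":[0,0,0],"hand":1},{"xyz":[0,0,0],"delta_rot":[0,0,0],"hand":1}]'
```

```text
time_s: 4.58
position: [0.4269, -0.303, 0.0328]
tcp_rot: [[0.486, 0.874, 0.002], [0.874, -0.486, -0.002], [-0.001, 0.003, -1.0]]
force: [0.8, -0.6, 0.6]
opening: 0.997
grasp_force: 0.0
time_s: 5.2
position: [0.4259, -0.3021, 0.0312]
tcp_rot: [[0.486, 0.874, -0.0], [0.874, -0.486, 0.0], [0.0, -0.0, -1.0]]
force: [-0.1, -0.2, 0.1]
opening: 0.519
grasp_force: 0.0
```

```bash

python3 -m handwheel '[{"xyz":[0,0,0],"delta_rot":[0,0,0],"hand":1},{"xyz":[0,0,0],"delta_rot":[0,0,0],"hand":1},{"xyz":[0,0,0],"delta_rot":[0,0,0],"hand":1},{"xyz":[0,0,0],"delta_rot":[0,0,0],"hand":1},{"xyz":[0,0,0],"delta_rot":[0,0,0],"hand":1}]'
python3 -m handwheel '[{"xyz":[0,0,-30],"delta_rot":[0,0,0],"hand":1},{"xyz":[0,0,-90],"delta_rot":[0,0,0],"hand":1},{"xyz":[0,0,-140],"delta_rot":[0,0,0],"hand":1},{"xyz":[0,0,-150],"delta_rot":[0,0,0],"hand":1},{"xyz":[0,0,-150],"delta_rot":[0,0,0],"hand":1}]'
python3 go.py 0.514 -0.19 0.18 90
```

```text
time_s: 5.82
position: [0.4258, -0.302, 0.0311]
tcp_rot: [[0.486, 0.874, -0.0], [0.874, -0.486, 0.0], [0.0, -0.0, -1.0]]
force: [-0.2, -0.4, -0.0]
opening: 0.412
grasp_force: 30.0
time_s: 6.45
position: [0.4257, -0.3018, 0.1809]
tcp_rot: [[0.486, 0.874, -0.0], [0.874, -0.486, 0.0], [0.0, -0.0, -1.0]]
force: [-0.3, 0.6, -3.1]
opening: 0.412
grasp_force: 30.0
t 6.45 pos [ 0.4257 -0.3018  0.1809] yaw 60.9 F [-0.3  0.6 -3.1] op 0.412
xyz mm [140.6  22.8   0.9] rot [-1.00e-04 -1.00e-04 -5.08e-01]
```

```bash

python3 -m handwheel '[{"xyz":[40,5,0],"delta_rot":[0,0,-0.15],"hand":1},{"xyz":[85,12,0],"delta_rot":[0,0,-0.3],"hand":1},{"xyz":[125,20,0],"delta_rot":[0,0,-0.45],"hand":1},{"xyz":[140,23,0],"delta_rot":[0,0,-0.508],"hand":1},{"xyz":[140,23,0],"delta_rot":[0,0,-0.508],"hand":1}]' >/dev/null
python3 -m handwheel '[{"xyz":[0,0,0],"delta_rot":[0,0,0],"hand":1},{"xyz":[0,0,0],"delta_rot":[0,0,0],"hand":1},{"xyz":[0,0,0],"delta_rot":[0,0,0],"hand":1},{"xyz":[0,0,0],"delta_rot":[0,0,0],"hand":1},{"xyz":[0,0,0],"delta_rot":[0,0,0],"hand":1}]' 
python3 - <<'E'
from h import *
import pickle
np.set_printoptions(precision=4,suppress=True)
m=vision.camera_model('wrist');im=vision.capture('wrist');cv2.imwrite('pics/w3.png',im[...,::-1]);pickle.dump(m,open('w3.pkl','wb'))
for a,c,r,p in blobs(mask(im,(100,110,60),(130,255,255)),60)[:4]:print('blue',a,c,ray(m,[c],.024)[0,:2],ray(m,cv2.boxPoints(r),.024)[:,:2].tolist())
for a,c,r,p in blobs(mask(im,(3,150,80),(14,255,255)),100)[:3]:print('lever',a,c,ray(m,cv2.boxPoints(r),.082)[:,:2])
h=cv2.cvtColor(im,cv2.COLOR_RGB2HSV)
# metal = low saturation strip; outer edges per row
P=[]
for v in range(20,230,8):
    u=np.where(h[v,200:440,1]<45)[0]+200
    d=np.where((h[v,200:440,2]<115)&(h[v,200:440,1]<45))[0]+200
    if len(u) and len(d):
        q=ray(m,[[u[0],v],[u[-1],v],[d[0],v],[d[-1],v]],.024);P.append([*q[:,0],q[0,1]])
print(np.array(P))
E
```

```text
time_s: 7.7
position: [0.5141, -0.1912, 0.1813]
tcp_rot: [[0.0, 1.0, 0.0], [1.0, -0.0, -0.0], [-0.0, 0.0, -1.0]]
force: [-0.4, -0.7, -3.2]
opening: 0.412
grasp_force: 30.0
blue 483 [265.1677  71.1781] [ 0.4747 -0.083 ] [[0.45795782810187374, -0.08563486704383215], [0.45856913633956353, -0.07879402649547654], [0.4910743874954265, -0.08029117391408211], [0.4906328798595547, -0.08714057915312026]]
blue 472 [374.4936  76.3771] [ 0.5517 -0.0865] [[0.5354384422752668, -0.08908396024970708], [0.535784188374998, -0.0822220933692819], [0.5682917056708284, -0.08406848012860933], [0.5681154652238946, -0.09095761150251]]
lever 1766 [320.6812 363.7616] [[ 0.4933 -0.2661]
 [ 0.5332 -0.2662]
 [ 0.5338 -0.2949]
 [ 0.4927 -0.2948]]
[[ 0.4941  0.5352  0.5051  0.525  -0.0498]
 [ 0.494   0.5353  0.505   0.5243 -0.0549]
 [ 0.4939  0.5347  0.505   0.5243 -0.06  ]
 [ 0.4939  0.5348  0.505   0.5237 -0.0652]
 [ 0.4931  0.5349  0.5042  0.5237 -0.0704]
 [ 0.493   0.5342  0.5042  0.5237 -0.0756]
 [ 0.4578  0.5343  0.5041  0.5231 -0.0807]
 [ 0.4582  0.569   0.5034  0.5231 -0.0861]
 [ 0.4927  0.5678  0.5033  0.5224 -0.0916]
 [ 0.4926  0.5331  0.5026  0.5225 -0.097 ]
 [ 0.4918  0.5332  0.5018  0.5225 -0.1025]
 [ 0.4917  0.5326  0.5017  0.5218 -0.108 ]
 [ 0.4916  0.5326  0.5017  0.5218 -0.1135]
 [ 0.4915  0.532   0.5016  0.5211 -0.1191]
 [ 0.4914  0.5321  0.5008  0.5212 -0.1247]
 [ 0.4913  0.5314  0.5008  0.5212 -0.1304]
 [ 0.4905  0.5307  0.5007  0.5212 -0.1361]
 [ 0.4904  0.5308  0.4999  0.5205 -0.1419]
 [ 0.4902  0.5301  0.4999  0.5205 -0.1477]
 [ 0.4901  0.5302  0.4998  0.5198 -0.1536]
 [ 0.4893  0.5295  0.4997  0.5198 -0.1596]
 [ 0.4891  0.5296  0.4989  0.5199 -0.1655]
 [ 0.489   0.5289  0.4988  0.5191 -0.1716]
 [ 0.4221  0.529   0.5101  0.5192 -0.1775]]
```

View pics/w3.png

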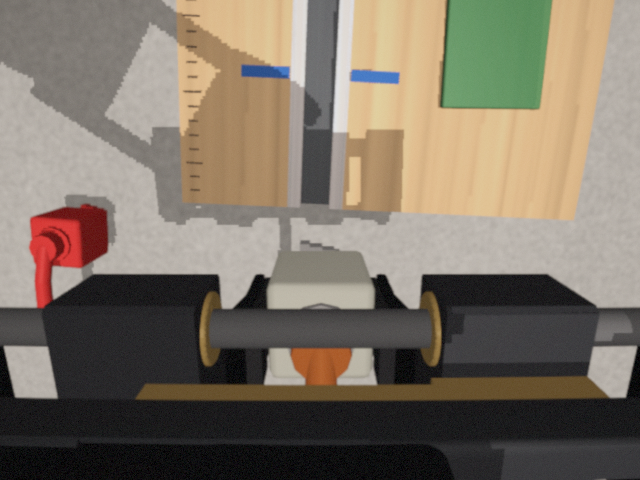

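Wrist view 3 shows the tape strips at (265,71) and (374,76), the slot between them near column 320, and the held block's lower front edge near row 253. The mark comes out at (0.5133,-0.0848) with the slot yawed −2.65°, agreeing with the top view to 1 mm. Next I'll check where the block sits along the jaws.

```bash
python3 - <<'E'
from h import *
import pickle
np.set_printoptions(precision=4,suppress=True)
m=pickle.load(open('w3.pkl','rb'));im=cv2.imread('pics/w3.png')[...,::-1]
for u in(300,345):print(u,[(v,int(im[v,u].mean())) for v in range(242,300,2)])
for v in(250,251,252,253,254): print(v,ray(m,[[320,v]],.1662)[0])
E
python3 go.py 0.5133 -0.0848 0.075 87.35
```

```text
300 [(242, 133), (244, 140), (246, 149), (248, 151), (250, 147), (252, 124), (254, 122), (256, 121), (258, 122), (260, 125), (262, 122), (264, 124), (266, 126), (268, 124), (270, 126), (272, 128), (274, 128), (276, 127), (278, 128), (280, 127), (282, 134), (284, 157), (286, 173), (288, 178), (290, 178), (292, 181), (294, 182), (296, 180), (298, 182)]
345 [(242, 185), (244, 181), (246, 177), (248, 177), (250, 162), (252, 125), (254, 125), (256, 123), (258, 125), (260, 127), (262, 124), (264, 127), (266, 126), (268, 126), (270, 127), (272, 130), (274, 128), (276, 126), (278, 125), (280, 128), (282, 136), (284, 153), (286, 169), (288, 173), (290, 178), (292, 181), (294, 181), (296, 181), (298, 181)]
250 [ 0.513  -0.1723  0.1662]
251 [ 0.513  -0.1727  0.1662]
252 [ 0.513  -0.1731  0.1662]
253 [ 0.513  -0.1736  0.1662]
254 [ 0.513  -0.174   0.1662]
t 7.75 pos [ 0.5141 -0.1911  0.1813] yaw 89.99 F [ 0.6  1.  -2.8] op 0.411
xyz mm [106.3  -0.8 106.3] rot [0.0002 0.0001 0.046 ]
```

```bash

python3 -m handwheel '[{"xyz":[50,0,20],"delta_rot":[0,0,0.02],"hand":1},{"xyz":[106,-0.3,60],"delta_rot":[0,0,0.046],"hand":1},{"xyz":[106,-0.3,100],"delta_rot":[0,0,0.046],"hand":1},{"xyz":[106,-0.3,106],"delta_rot":[0,0,0.046],"hand":1},{"xyz":[106,-0.3,106],"delta_rot":[0,0,0.046],"hand":1}]' >/dev/null
python3 -m handwheel '[{"xyz":[0,0,0],"delta_rot":[0,0,0],"hand":1},{"xyz":[0,0,0],"delta_rot":[0,0,0],"hand":1},{"xyz":[0,0,0],"delta_rot":[0,0,0],"hand":1},{"xyz":[0,0,0],"delta_rot":[0,0,0],"hand":1},{"xyz":[0,0,0],"delta_rot":[0,0,0],"hand":1}]' >/dev/null
python3 go.py 0.5138 -0.0850 0.055 87.35
```

```text
t 9.0 pos [ 0.5138 -0.085   0.0753] yaw 87.36 F [ 0.3 -0.1 -3.4] op 0.407
xyz mm [ 0.  -0.  20.3] rot [0.0001 0.0001 0.0002]
```

Now lower slowly and watch the force.

```bash

python3 -m handwheel '[{"xyz":[0,0,10],"delta_rot":[0,0,0],"hand":1},{"xyz":[0,0,18],"delta_rot":[0,0,0],"hand":1},{"xyz":[0,0,22],"delta_rot":[0,0,0],"hand":1},{"xyz":[0,0,25],"delta_rot":[0,0,0],"hand":1},{"xyz":[0,0,25],"delta_rot":[0,0,0],"hand":1}]' 
python3 go.py 0.5138 -0.0850 0.039 87.35
```

```text
time_s: 9.62
position: [0.5137, -0.0849, 0.0499]
tcp_rot: [[0.046, 0.999, -0.0], [0.999, -0.046, 0.0], [0.0, -0.0, -1.0]]
force: [0.0, -0.3, -2.4]
opening: 0.414
grasp_force: 30.0
t 9.62 pos [ 0.5137 -0.0849  0.0499] yaw 87.37 F [ 0.  -0.3 -2.4] op 0.414
xyz mm [-0.1  0.1 10.9] rot [-0.0005 -0.0001  0.0003]
```

```bash

python3 -m handwheel '[{"xyz":[0,0,4],"delta_rot":[0,0,0],"hand":1},{"xyz":[0,0,7],"delta_rot":[0,0,0],"hand":1},{"xyz":[0,0,9],"delta_rot":[0,0,0],"hand":1},{"xyz":[0,0,10.5],"delta_rot":[0,0,0],"hand":1},{"xyz":[0,0,10.5],"delta_rot":[0,0,0],"hand":1}]' 
python3 go.py 0.5138 -0.0850 0.039 87.35
```

```text
time_s: 10.25
position: [0.5138, -0.085, 0.0396]
tcp_rot: [[0.046, 0.999, -0.0], [0.999, -0.046, 0.0], [0.0, -0.0, -1.0]]
force: [0.1, -0.1, -2.8]
opening: 0.413
grasp_force: 30.0
t 10.25 pos [ 0.5138 -0.085   0.0396] yaw 87.37 F [ 0.1 -0.1 -2.8] op 0.413
xyz mm [-0.   0.   0.6] rot [-0.0002 -0.      0.0003]
```

```bash

python3 -m handwheel '[{"xyz":[0,0,0.3],"delta_rot":[0,0,0.08],"hand":1},{"xyz":[0,0,0.3],"delta_rot":[0,0,0.18],"hand":1},{"xyz":[0,0,0.3],"delta_rot":[0,0,0.28],"hand":1},{"xyz":[0,0,0.3],"delta_rot":[0,0,0.4],"hand":1},{"xyz":[0,0,0.3],"delta_rot":[0,0,0.5],"hand":1}]' 
python3 go.py 0.5138 -0.0850 0.039 -2.65
```

```text
time_s: 10.88
position: [0.5139, -0.085, 0.0395]
tcp_rot: [[0.522, 0.853, 0.0], [0.853, -0.522, -0.0], [0.0, 0.0, -1.0]]
force: [0.4, -0.4, -3.1]
opening: 0.409
grasp_force: 30.0
t 10.88 pos [ 0.5139 -0.085   0.0395] yaw 58.52 F [ 0.4 -0.4 -3.1] op 0.409
xyz mm [-0.1 -0.1  0.5] rot [ 2.0000e-04 -1.0000e-04  1.0676e+00]
```

```bash

python3 -m handwheel '[{"xyz":[0,0,0],"delta_rot":[0,0,0.1],"hand":1},{"xyz":[0,0,0],"delta_rot":[0,0,0.2],"hand":1},{"xyz":[0,0,0],"delta_rot":[0,0,0.31],"hand":1},{"xyz":[0,0,0],"delta_rot":[0,0,0.42],"hand":1},{"xyz":[0,0,0],"delta_rot":[0,0,0.53],"hand":1}]' | grep -E 'pos|force'
python3 go.py 0.5138 -0.0850 0.039 -2.65
```

```text
position: [0.5139, -0.085, 0.0395]
force: [-0.5, -0.5, -2.8]
grasp_force: 30.0
t 11.5 pos [ 0.5139 -0.085   0.0395] yaw 28.14 F [-0.5 -0.5 -2.8] op 0.412
xyz mm [-0.1 -0.   0.5] rot [ 1.000e-04 -1.000e-04  5.374e-01]
```

```bash

python3 -m handwheel '[{"xyz":[0,0,0],"delta_rot":[0,0,0.12],"hand":1},{"xyz":[0,0,0],"delta_rot":[0,0,0.25],"hand":1},{"xyz":[0,0,0],"delta_rot":[0,0,0.4],"hand":1},{"xyz":[0,0,0],"delta_rot":[0,0,0.52],"hand":1},{"xyz":[0,0,0],"delta_rot":[0,0,0.537],"hand":1}]' | grep -E 'pos|force'
python3 -m handwheel '[{"xyz":[0,0,0.3],"delta_rot":[0,0,0],"hand":1},{"xyz":[0,0,0.6],"delta_rot":[0,0,0],"hand":1},{"xyz":[0,0,0.6],"delta_rot":[0,0,0],"hand":1},{"xyz":[0,0,0.6],"delta_rot":[0,0,0],"hand":1},{"xyz":[0,0,0.6],"delta_rot":[0,0,0],"hand":1}]' | grep -E 'pos|force'
python3 go.py 0.5138 -0.0850 0.039 -2.65
```

```text
position: [0.5131, -0.0847, 0.0394]
force: [-0.6, 0.7, -1.5]
grasp_force: 30.0
position: [0.5132, -0.0847, 0.0391]
force: [-4.8, 2.1, 5.3]
grasp_force: 29.9
t 12.75 pos [ 0.5132 -0.0847  0.0391] yaw -2.39 F [-4.8  2.1  5.3] op 0.41
xyz mm [0.6 0.3 0.1] rot [-0.0003  0.0012  0.0046]
```

```bash

python3 -m handwheel '[{"xyz":[-0.5,0,0],"delta_rot":[0,0,0],"hand":1},{"xyz":[-0.5,0,-0.1],"delta_rot":[0,0,0],"hand":-1},{"xyz":[-0.5,0,-0.1],"delta_rot":[0,0,0],"hand":-1},{"xyz":[-0.5,0,-0.1],"delta_rot":[0,0,0],"hand":-1},{"xyz":[-0.5,0,-0.1],"delta_rot":[0,0,0],"hand":-1}]' 
python3 -m handwheel '[{"xyz":[0,0,0],"delta_rot":[0,0,0],"hand":-1},{"xyz":[0,0,0],"delta_rot":[0,0,0],"hand":-1},{"xyz":[0,0,0],"delta_rot":[0,0,0],"hand":-1},{"xyz":[0,0,-30],"delta_rot":[0,0,0],"hand":-1},{"xyz":[0,0,-80],"delta_rot":[0,0,0],"hand":-1}]'
```

```text
time_s: 13.38
position: [0.5137, -0.0851, 0.0388]
tcp_rot: [[0.999, -0.042, 0.001], [-0.042, -0.999, -0.0], [0.001, 0.0, -1.0]]
force: [-0.1, -0.3, 0.1]
opening: 0.782
grasp_force: 0.0
time_s: 14.0
position: [0.512, -0.0845, 0.1183]
tcp_rot: [[0.999, -0.042, -0.004], [-0.042, -0.999, 0.002], [-0.004, -0.001, -1.0]]
force: [0.8, -0.3, 0.8]
opening: 0.997
grasp_force: 0.0
```

```bash
python3 go.py 0.705 -0.021 0.12 -2.65
python3 -m handwheel '[{"xyz":[60,-16,0],"delta_rot":[0,0,0],"hand":-1},{"xyz":[120,-35,0],"delta_rot":[0,0,0],"hand":-1},{"xyz":[170,-55,0],"delta_rot":[0,0,0.004],"hand":-1},{"xyz":[190,-72,0],"delta_rot":[0,0,0.004],"hand":-1},{"xyz":[190,-72,0],"delta_rot":[0,0,0.004],"hand":-1}]' |grep pos
python3 go.py 0.705 -0.021 0.0345 -2.65
python3 - <<'E'
from h import *
for n in('top','side'):
    im=vision.capture(n);cv2.imwrite(f'pics/{n}1.png',im[...,::-1])
a=cv2.imread('pics/top1.png')[110:310,190:410];b=cv2.imread('pics/side1.png')[180:330,270:450]
cv2.imwrite('pics/c1.png',np.hstack([cv2.resize(a,(440,400)),cv2.resize(b,(360,300)) if 0 else cv2.copyMakeBorder(cv2.resize(b,(360,300)),0,100,0,0,0)]))
E
```

```text
t 14.0 pos [ 0.512  -0.0845  0.1183] yaw -2.43 F [ 0.8 -0.3  0.8] op 0.997
xyz mm [190.1 -71.7  -2.4] rot [-0.0015  0.0044  0.0039]
position: [0.7072, -0.0197, 0.1184]
t 14.62 pos [ 0.7072 -0.0197  0.1184] yaw -2.52 F [-0.6 -0.6 -0. ] op 1.002
xyz mm [-2.2  1.4 83.8] rot [ 0.     -0.0005  0.0023]
```

View pics/c1.png

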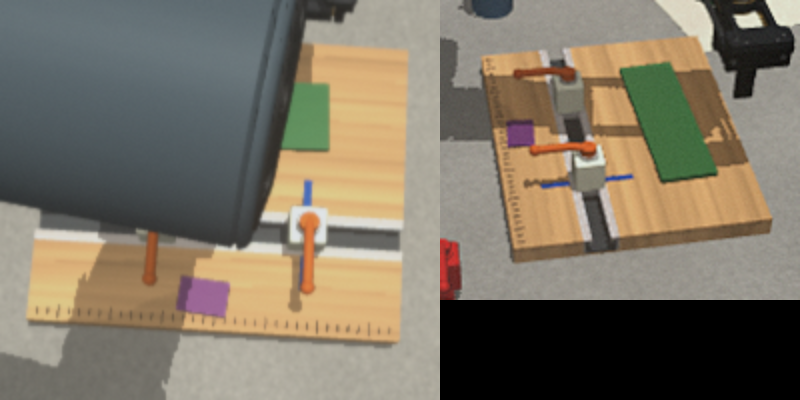

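The stop sits on the mark, its block at (308,222) in the left crop in line with both tape strips, and its lever is parallel to the set one. Now descend behind the glass and push.

```bash

python3 -m handwheel '[{"xyz":[0,1,40],"delta_rot":[0,0,0.002],"hand":-1},{"xyz":[0,1,70],"delta_rot":[0,0,0.002],"hand":-1},{"xyz":[0,1,80],"delta_rot":[0,0,0.002],"hand":-1},{"xyz":[0,1,83.5],"delta_rot":[0,0,0.002],"hand":-1},{"xyz":[0,1,83.5],"delta_rot":[0,0,0.002],"hand":-1}]' |grep -E 'pos|for'
python3 -m handwheel '[{"xyz":[-6,0,0],"delta_rot":[0,0,0],"hand":-1},{"xyz":[-13,0,0],"delta_rot":[0,0,0],"hand":-1},{"xyz":[-20,0,0],"delta_rot":[0,0,0],"hand":-1},{"xyz":[-27,0,0],"delta_rot":[0,0,0],"hand":-1},{"xyz":[-35,0,0],"delta_rot":[0,0,0],"hand":-1}]' |grep -E 'pos|for'
python3 go.py 0.6145 -0.017 0.0345 -2.65
```

```text
position: [0.7067, -0.0225, 0.0365]
force: [0.7, 0.4, 0.4]
grasp_force: 0.0
position: [0.6716, -0.0205, 0.0358]
force: [1.8, -1.3, -0.2]
grasp_force: 0.8
t 15.97 pos [ 0.6716 -0.0205  0.0358] yaw -2.78 F [ 1.8 -1.3 -0.2] op 1.001
xyz mm [-57.2  -0.7   1.1] rot [ 0.0002 -0.0021 -0.0022]
```

```bash

python3 -m handwheel '[{"xyz":[-9,0,1],"delta_rot":[0,0,0],"hand":-1},{"xyz":[-18,0,1],"delta_rot":[0,0,0],"hand":-1},{"xyz":[-27,0,1],"delta_rot":[0,0,0],"hand":-1},{"xyz":[-36,0,1],"delta_rot":[0,0,0],"hand":-1},{"xyz":[-44,0,1],"delta_rot":[0,0,0],"hand":-1}]' |grep -E 'pos|for'
python3 - <<'E'
from h import *
im=vision.capture('side');cv2.imwrite('pics/side2.png',im[...,::-1])
m=vision.camera_model('side');g=[b for b in blobs(mask(im,(45,80,30),(80,255,255)),300)][:3]
for a,c,r,p in g: print(a,c,ray(m,cv2.boxPoints(r),.032)[:,:2].round(4).tolist())
cv2.imwrite('pics/c2.png',cv2.resize(im[180:330,270:450,::-1],(720,600)))
E
python3 go.py 0.6145 -0.017 0.0345 -2.65
```

```text
position: [0.6266, -0.0182, 0.0344]
force: [2.7, -0.5, 2.1]
grasp_force: 1.1
1582 [362.15549937 243.00316056] [[0.551, 0.1106], [0.6302, 0.1273], [0.6095, -0.1102], [0.5396, -0.1215]]
t 16.65 pos [ 0.6249 -0.0179  0.0342] yaw -2.75 F [ 0.5 -0.9  1.4] op 1.001
xyz mm [-10.4  -0.4  -0.3] rot [-0.0003  0.0031 -0.0017]
```

View pics/c2.png

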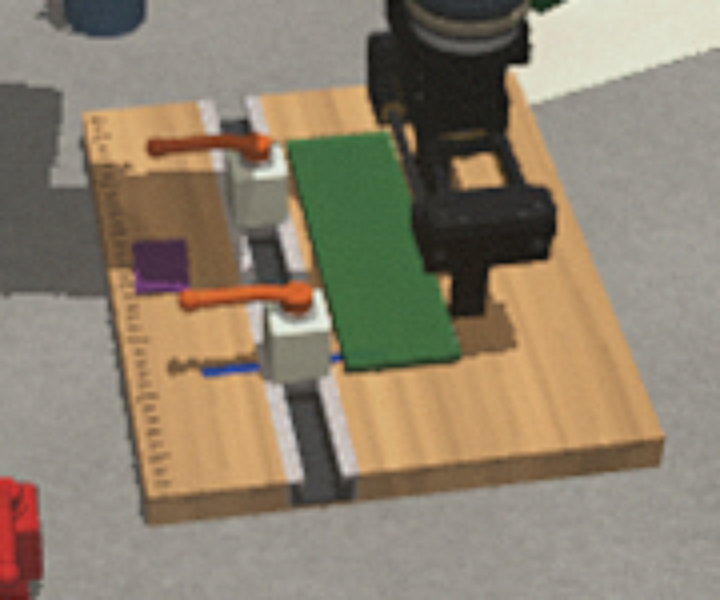

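The view shows the glass parallel to the slot, a few mm short of both blocks near (290,190) and (330,340). Creep in, watching the force.

```bash

python3 -m handwheel '[{"xyz":[-1,0,0],"delta_rot":[0,0,0],"hand":-1},{"xyz":[-2,0,0],"delta_rot":[0,0,0],"hand":-1},{"xyz":[-3,0,0],"delta_rot":[0,0,0],"hand":-1},{"xyz":[-4,0,0],"delta_rot":[0,0,0],"hand":-1},{"xyz":[-5,0,0],"delta_rot":[0,0,0],"hand":-1}]' |grep -E 'pos|^for'
python3 -m handwheel '[{"xyz":[-0.5,0,0],"delta_rot":[0,0,0],"hand":-1},{"xyz":[-1,0,0],"delta_rot":[0,0,0],"hand":-1},{"xyz":[-1.5,0,0],"delta_rot":[0,0,0],"hand":-1},{"xyz":[-2,0,0],"delta_rot":[0,0,0],"hand":-1},{"xyz":[-2,0,0],"delta_rot":[0,0,0],"hand":-1}]' |grep -E 'pos|^for'
python3 go.py 0.6145 -0.017 0.0345 -2.65
```

```text
position: [0.6222, -0.018, 0.0343]
force: [1.4, -0.0, 0.2]
position: [0.6201, -0.0179, 0.0344]
force: [1.2, 0.1, -0.9]
t 17.9 pos [ 0.6201 -0.0179  0.0344] yaw -2.76 F [ 1.2  0.1 -0.9] op 1.001
xyz mm [-5.7 -0.6 -0.1] rot [ 0.      0.0002 -0.0019]
```

```bash

for i in 1 2; do :; done
python3 -m handwheel '[{"xyz":[-0.5,0,0],"delta_rot":[0,0,0],"hand":-1},{"xyz":[-1,0,0],"delta_rot":[0,0,0],"hand":-1},{"xyz":[-1.5,0,0],"delta_rot":[0,0,0],"hand":-1},{"xyz":[-2,0,0],"delta_rot":[0,0,0],"hand":-1},{"xyz":[-2,0,0],"delta_rot":[0,0,0],"hand":-1}]' |grep -E 'pos|^for'
python3 -m handwheel '[{"xyz":[-0.5,0,0],"delta_rot":[0,0,0],"hand":-1},{"xyz":[-1,0,0],"delta_rot":[0,0,0],"hand":-1},{"xyz":[-1.5,0,0],"delta_rot":[0,0,0],"hand":-1},{"xyz":[-1.5,0,0],"delta_rot":[0,0,0],"hand":-1},{"xyz":[-1.5,0,0],"delta_rot":[0,0,0],"hand":-1}]' |grep -E 'pos|^for'
```

```text
position: [0.6182, -0.0178, 0.0344]
force: [1.3, -0.2, -0.4]
position: [0.617, -0.0178, 0.0344]
force: [1.7, -0.1, -1.1]
```

```bash

python3 -m handwheel '[{"xyz":[-0.3,0,0],"delta_rot":[0,0,0],"hand":-1},{"xyz":[-0.6,0,0],"delta_rot":[0,0,0],"hand":-1},{"xyz":[-1,0,0],"delta_rot":[0,0,0],"hand":-1},{"xyz":[-1,0,0],"delta_rot":[0,0,0],"hand":-1},{"xyz":[-1,0,0],"delta_rot":[0,0,0],"hand":-1}]' |grep -E 'pos|^for'
python3 -m handwheel '[{"xyz":[-0.3,0,0],"delta_rot":[0,0,0],"hand":-1},{"xyz":[-0.6,0,0],"delta_rot":[0,0,0],"hand":-1},{"xyz":[-1,0,0],"delta_rot":[0,0,0],"hand":-1},{"xyz":[-1,0,0],"delta_rot":[0,0,0],"hand":-1},{"xyz":[-1,0,0],"delta_rot":[0,0,0],"hand":-1}]' |grep -E 'pos|^for'
```

```text
position: [0.6162, -0.0178, 0.0345]
force: [3.7, -0.3, -0.8]
position: [0.616, -0.0179, 0.0347]
force: [5.5, 0.1, -1.2]
```

```bash

python3 -m handwheel '[{"xyz":[-0.3,0,0],"delta_rot":[0,0,0],"hand":-1},{"xyz":[-0.6,0,0],"delta_rot":[0,0,0],"hand":-1},{"xyz":[-1,0,0],"delta_rot":[0,0,0],"hand":-1},{"xyz":[-1,0,0],"delta_rot":[0,0,0],"hand":-1},{"xyz":[-1,0,0],"delta_rot":[0,0,0],"hand":-1}]' |grep -E 'pos|^for|rot'
python3 - <<'E'
from h import *
s=bot.read_state();print(s['moment'])
im=vision.capture('side');m=vision.camera_model('side')
for a,c,r,p in blobs(mask(im,(45,80,30),(80,255,255)),300)[:1]: print(a,c,ray(m,cv2.boxPoints(r),.032)[:,:2].round(4).tolist())
cv2.imwrite('pics/c3.png',cv2.resize(im[190:310,290:420,::-1],(650,600),interpolation=cv2.INTER_CUBIC))
E
```

```text
position: [0.6159, -0.018, 0.035]
tcp_rot: [[0.999, -0.049, 0.005], [-0.049, -0.999, -0.001], [0.005, 0.0, -1.0]]
force: [6.1, 0.6, -1.8]
[-0.17057386 -0.9810214  -0.16278778]
1497 [358.69605878 243.3740815 ] [[0.5405, 0.1086], [0.6185, 0.1243], [0.5984, -0.1109], [0.5295, -0.1216]]
```

View pics/c3.png

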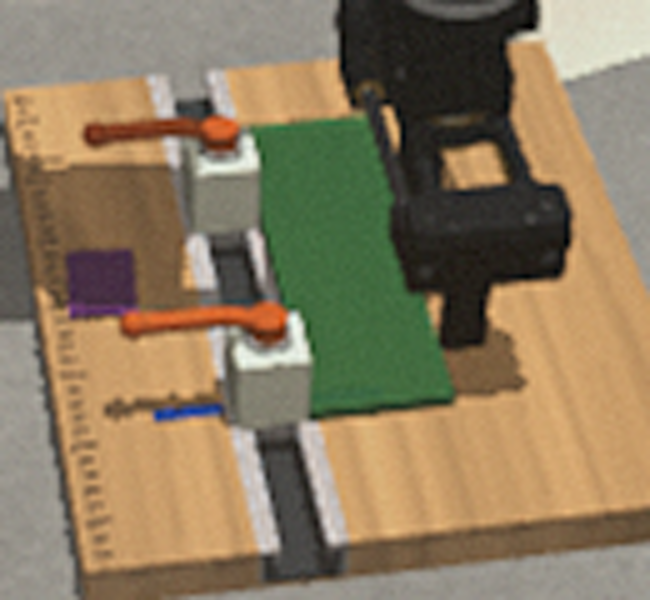

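The glass now meets both blocks, at (260,200) and (310,370). Back off, rise clear and check.

```bash

python3 -m handwheel '[{"xyz":[4,0,0],"delta_rot":[0,0,0],"hand":-1},{"xyz":[12,0,0],"delta_rot":[0,0,0],"hand":-1},{"xyz":[25,0,0],"delta_rot":[0,0,0],"hand":-1},{"xyz":[40,0,-20],"delta_rot":[0,0,0],"hand":-1},{"xyz":[45,0,-60],"delta_rot":[0,0,0],"hand":-1}]' |grep -E 'pos|^for'
python3 -m handwheel '[{"xyz":[0,-10,-60],"delta_rot":[0,0,0],"hand":-1},{"xyz":[0,-60,-120],"delta_rot":[0,0,0],"hand":-1},{"xyz":[0,-120,-130],"delta_rot":[0,0,0],"hand":-1},{"xyz":[-20,-180,-130],"delta_rot":[0,0,0],"hand":-1},{"xyz":[-40,-240,-130],"delta_rot":[0,0,0],"hand":-1}]' |grep -E 'pos|^for'
python3 -m handwheel '[{"xyz":[-20,-50,0],"delta_rot":[0,0,0],"hand":-1},{"xyz":[-40,-100,0],"delta_rot":[0,0,0],"hand":-1},{"xyz":[-60,-120,0],"delta_rot":[0,0,0],"hand":-1},{"xyz":[-60,-120,0],"delta_rot":[0,0,0],"hand":-1},{"xyz":[-60,-120,0],"delta_rot":[0,0,0],"hand":-1}]' |grep -E 'pos|^for'
python3 - <<'E'
from h import *
im=vision.capture('top');m=vision.camera_model('top')
for a,c,r,p in blobs(mask(im,(50,80,30),(75,255,255)),1000)[:1]: print('glass',ray(m,cv2.boxPoints(r),.032)[:,:2].round(4).tolist())
for a,c,r,p in blobs(mask(im,(6,170,100),(14,255,255)),60)[:2]: print('lever',ray(m,cv2.boxPoints(r),.082)[:,:2].round(4).tolist())
cv2.imwrite('pics/c4.png',cv2.resize(im[110:290,195:405,::-1],(700,600),interpolation=cv2.INTER_CUBIC))
E
```

```text
position: [0.6583, -0.0195, 0.093]
force: [0.6, -0.4, 0.6]
position: [0.6334, 0.2127, 0.225]
force: [0.3, -0.0, -0.4]
position: [0.5798, 0.333, 0.2242]
force: [-0.1, 0.4, 0.7]
glass [[0.5434, 0.1151], [0.6101, 0.1135], [0.5989, -0.1047], [0.5323, -0.1002]]
lever [[0.4549, 0.0664], [0.5268, 0.0645], [0.5262, 0.0511], [0.4543, 0.0533]]
lever [[0.4485, -0.071], [0.52, -0.0771], [0.5188, -0.0919], [0.4474, -0.0855]]
```

View pics/c4.png

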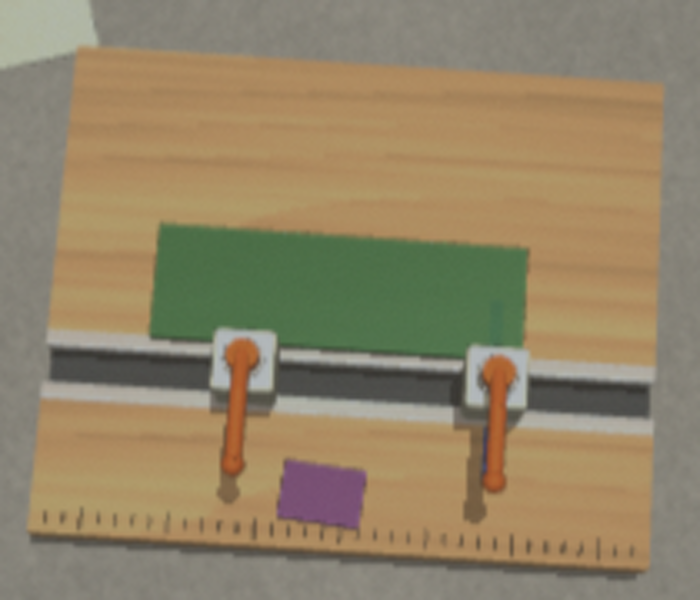

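The final view shows the glass edge flush on both blocks (245,340) and (497,350). The new stop is on its mark with its lever parallel to the set one, and the purple sample is unmoved.

```bash
python3 -c "
from rig import workorder
print(workorder.hand_in())"
```

```text
the job is handed in; nothing more can be done
None
```

I handed the job in: the loose stop is locked on the blue mark with its lever square away from the glass (within about 2°, as far as I could measure), the green glass rests against both stops, and I kept clear of the pen pot, pliers and purple sample; no verdict came back.

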